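Push a parts bin down the kitting lane

TASK

With the fingertips, push the yellow parts bin down the lane of the kitting rack until it is up against the black end stop, without the bin or the robot ever touching either blue guide rail; it starts askew and off centre in front of the lane, so you will have to straighten it up before it goes in. Only push it gently along the plate: do not grip, lift or tip it, and leave everything else on the bench where it is. Finish with the hand clear of everything.

Things in the scene. Friction and masses are not known exactly. Their poses are not given: they have to be found in the camera images.
- bin: the yellow parts bin to push: open-topped plastic box filled with capacitors, 100 mm long (its x), 70 wide (its y), 55 high, walls 3 mm; 0.2 to 0.4 kg, ordinary plastic friction. Origin at the centre of its underside; its +x end leads down the lane. Starts up to 0.15 rad askew and 20 mm off the lane's centre line, wholly in front of the rails
- rack: kitting rack, fixed: aluminium plate 4 mm thick, 450 x 140 mm, with two blue guide rails and a black end stop. Origin on the bench, on the lane's centre line; +x points down the lane from mouth to stop (roughly to the robot's left), z up. Plate spans x -240 to +210 mm, rails x -40 to +202 mm; the bin starts on the bare plate before them. Bin against the stop: bin origin at x +142, y 0, z 4 mm
- rail_left: blue guide rail on the rack's +y side, 242 mm long, 10 mm thick, 20 mm high (top 24 mm above the bench); origin at the middle of its underside, at y = +50 mm of the rack; its inner face is at y = +45 mm. The lane between the rails is 90 mm wide
- rail_right: the same rail on the rack's -y side, origin at y = -50 mm of the rack, inner face at y = -45 mm
- mouth (a point): point on the plate's top, on the lane's centre line, level with the front ends of the rails (rack x = -40 mm)
- stop_face (a point): point on the plate's top, on the centre line, at the face of the black end stop (rack x = +192 mm; stop 90 mm wide, its top 44 mm above the bench)
- green_bin: bystander, leave alone: green parts bin, 100 x 70 x 55 mm; origin at the centre of its underside
- spool: bystander, leave alone: solder spool standing on end, diameter 60, height 45 mm; origin at the centre of its underside
- jar: bystander, leave alone: small jar, diameter 44, height 50 mm; origin at the centre of its underside
- screwdriver: bystander, leave alone: screwdriver with red handle lying down, 180 mm long, along its x; handle towards its -x, blade towards +x; origin at the centre of its underside
- brush: bystander, leave alone: brush lying down, 160 mm long, along its x; origin at the centre of its underside
- multimeter: bystander, leave alone: red and black multimeter lying flat, 170 (x) x 80 (y) x 37 mm; origin at the centre of its underside
- stand: bystander, leave alone: soldering clamp stand with crossbar, foot 90 x 60 mm, crossbar 170 mm long along its y, 95 mm high; origin at the centre of its underside

How it is judged:
By the outcome, as a careful person would: the job done as asked, in the order asked, and still so for the second after the job is handed in, with the robot touching nothing.
It also fails if it takes over 56 s, if anything falls off the work surface, if the arm or the gripper's body presses on something with over 40 N, if the wrist force passes 120 N, or if a joint passes its speed limit or range.

ROBOT

A 6-joint arm with a two-finger parallel gripper is mounted at the origin on the work surface. World frame = base frame: x ahead of the robot, y to its left, z up, the work surface at z = 0. Lengths are in m, angles in rad, forces in N, time in s.
With the tool pointing down it reaches from about 0.375 to 0.9 m from the base axis. Payload 3.1 kg.
Tool frame: the origin (TCP) lies at the very end of the fingers, on their centre line; the grasp point (between the pads) lies bot.tcp_to_grasp behind it (bot.tcp_to_grasp is the distance from the TCP to the grasp point, in m); z points along the fingers, y is the line along which they close (so a half turn about z gives the same grasp; the last joint's range is limited). The gripper opens to 87 mm and grips with 3 to 60 N. Pads are 19 mm wide; open, the fingers measure 117 mm over their backs; the gripper's body (75 mm by 190 mm) begins 51 mm behind the grasp point.
Start: joints at [1.141, 0.527, 1.433, -0, 1.181, -0.178], TCP at [0.156, 0.605, 0.223] pointing down, gripper open.
Joint ranges: [-3.08, 3.08], [-0.75, 2.2], [0.22, 2.44], [-1.43, 4.57], [0, 2.65], [-2.85, 2.85]. Speed limits (rad/s): [2.79, 2.79, 3.14, 3.14, 3.14, 3.14].

INTERFACE

Orientations are given as [roll, pitch, yaw] about the fixed x, y, z axes, in that order (R = Rz(yaw) Ry(pitch) Rx(roll)).
In Python, from workcell import bot gives the robot as it stands.
- The arm moves only by the tool send_rows, never from a script. Its argument "rows" is a list of rows, each a list of 6 numbers: the shift along the tool's x, y, z in units of 0.03 m (1.0 is 0.03 m), then the turn, a rotation vector about the tool's x, y, z in units of 6 degrees (1.0 is 6 degrees). In form: [[tx, ty, tz, rx, ry, rz], ...]. A call has 1 to 8 rows; each row shifts and turns the commanded pose from where the row before left it, along the tool's axes as they then stand; what a row does not reach is not made up. A row lasts 1/10 s, in which the tool goes at most 50 mm and 8.59 degrees, less where a joint would pass 70% of its speed; a pose out of reach is approached as far as the arm can. A call with a number of a shift or a turn outside -1 to 1 is refused whole. A call with a gripper value outside its range is refused whole. "fingers" is the closure, from 0 (fully open) to 1 (shut), set as the call begins (left out, the last holds). The fingers move at their own pace and stop on an object; "force" is the grip in N (left out, the last holds). Time passes only in rows, so rows that do not move let the fingers close. It gives the time, the measured TCP pose, the force, the opening and the grip force at its end, in the units of the state.
- bot.get_state(): the state, without advancing time (a new reading comes with each control period).
- bot.grab_frame(name): name is "scene" or "top"; returns the picture (400x640x3 uint8, blue, green, red); there is no depth.
- bot.camera_params(name): a dict with "vertical_fov" (degrees; the focal length in pixels is half the picture's height over the tangent of half this angle, whatever the lens; pixels are square), "cx", "cy" (the principal point, pixels), "xyz" and "rotation" of the camera in the world. Camera axes: x right, y down, z forward; pixel columns grow to the right and rows downward; lengths in m; the calibration is good to about 2 mm. A picture is of the moment at which its call begins. camera_params takes no time and is no camera call.
- bot.sign_off(): hands the job in; it is judged then, once.
The state is a dict: "clock": time; "joint_positions": joint angles; "qd": joint speeds; "tau": joint torques, N m; "ee_pos": TCP position; "eef_rot": TCP orientation; "ft_force": force on the tool from outside, world axes, zero at the start; "ft_torque": the same for the moment, N m; "width": finger opening in m; "gripper_force": force on a finger pad.
Only numpy, scipy, OpenCV 4.12 (cv2) and the standard library are available. Lean on these libraries where they do the work, as an engineer would, in place of code of your own. Each camera call takes 0.05 s, during which the arm holds its last target. There are 200 camera calls.

## Working session

There is one attempt and no reset: what is moved stays moved. The work goes in short steps, Python scripts to look and compute and a tool call to move; the robot and the scene stay as the last step left them, time stands still between calls to the robot, and variables do not carry over. Pictures are saved under pics/ and viewed, at most 13 in all, crops included, and the job is handed in when it is done.

Besides the shell and the picture viewer there is one more tool, called after ">>>" by a JSON object that holds its "name" and its "arguments". send_rows: Moves the arm, as the interface text tells. Shifts and turns lie within -1 to 1; 1 stands for 0.03 m of shift or 6 degrees of turn. Its arguments: {"type":"object","properties":{"rows":{"type":"array","items":{"type":"array","items":{"type":"number","minimum":-1,"maximum":1}}},"fingers":{"type":"number"},"force":{"type":"number"}},"required":["rows"]}

```bash
ls; mkdir -p pics
python3 - <<'E'
from workcell import bot
import cv2
for n in("scene","top"):
    p=bot.camera_params(n);print(n,p);cv2.imwrite(f"pics/{n}0.png",bot.grab_frame(n))
s=bot.get_state();print(s, bot.tcp_to_grasp)
E
```

```text
pics
scene {'vertical_fov': 57.62444371756886, 'cx': 320.4403852587607, 'cy': 199.56317277582048, 'xyz': array([ 0.9243345 , -0.50799346,  0.73307446]), 'rotation': array([-2.37730981,  0.01331515,  0.64893878])}
top {'vertical_fov': 45.11392165510921, 'cx': 313.7291494696903, 'cy': 202.8113824220935, 'xyz': array([ 0.27242896, -0.02966178,  1.42799627]), 'rotation': array([-2.96380533,  0.00769124, -1.5996419 ])}
{'clock': 0.1, 'joint_positions': array([ 1.14047340e+00,  5.28380539e-01,  1.43381492e+00, -5.67326123e-06,
        1.18140890e+00, -1.78493187e-01]), 'qd': array([ 2.22478422e-03, -8.07562846e-04, -2.98327982e-03, -8.06789428e-04,
       -7.08294961e-04,  2.50711590e-05]), 'tau': array([-4.92461368e-04, -4.40986741e+01, -1.77149498e+01,  6.34454540e-02,
        5.34638681e-02, -4.93855418e-05]), 'ee_pos': array([0.15541368, 0.60466146, 0.22165203]), 'eef_rot': array([-3.13961198e+00, -3.52010063e-04,  2.88976472e+00]), 'ft_force': array([-0.45602691, -1.09571709, -0.31847754]), 'ft_torque': array([ 0.01508907, -0.01238427, -0.03650082]), 'gripper_force': 0.0, 'width': 0.08664090407003892} 0.0187
```

View pics/top0.png

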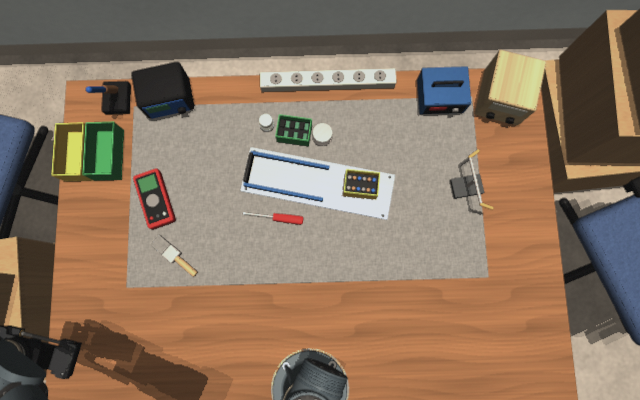

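View pics/scene0.png

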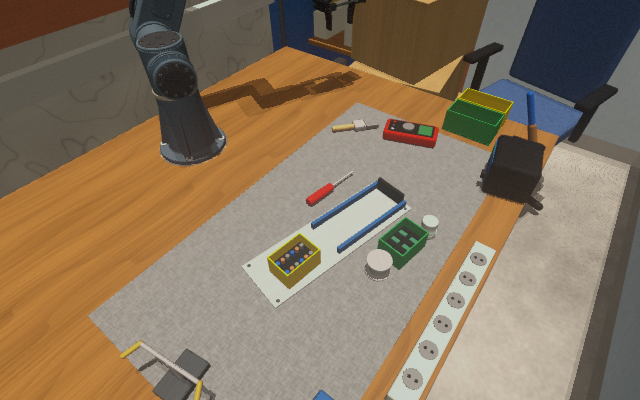

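The top view shows the rack running from about (395,195) to (243,170), with the rail mouths near (329,167) and (322,199). The bin is around (361,184), and the stand is at (465,188), to the right of the rack's open end. The scene view agrees: the bin is on the bare plate and the screwdriver, green bin and spool sit beside the rack.

```bash
cat > h.py <<'E'
import numpy as np,cv2
from scipy.spatial.transform import Rotation as R
from workcell import bot
def cam(n):
    p=bot.camera_params(n);f=200/np.tan(np.radians(p["vertical_fov"]/2))
    return f,p["cx"],p["cy"],np.array(p["xyz"]),R.from_euler("xyz",p["rotation"]).as_matrix()
def ray(n,uv,z):
    f,cx,cy,o,M=cam(n);uv=np.atleast_2d(np.float64(uv))
    d=np.c_[(uv[:,0]-cx)/f,(uv[:,1]-cy)/f,np.ones(len(uv))]@M.T
    return o[:2]+d[:,:2]*((z-o[2])/d[:,2])[:,None]
def proj(n,P):
    f,cx,cy,o,M=cam(n);q=(np.atleast_2d(P)-o)@M
    return q[:,:2]/q[:,2:]*f+[cx,cy]
def mask(im,lo,hi,box):
    m=cv2.inRange(cv2.cvtColor(im,cv2.COLOR_BGR2HSV),lo,hi);k=np.zeros_like(m)
    x0,y0,x1,y1=box;k[y0:y1,x0:x1]=m[y0:y1,x0:x1];return k
E
python3 - <<'E'
from h import *
for n,box in(("top",(230,140,400,225)),("scene",(230,170,415,310))):
    im=cv2.imread(f"pics/{n}0.png")
    b=mask(im,(100,90,50),(125,255,255),box)
    c=[x for x in cv2.findContours(b,0,1)[0] if cv2.contourArea(x)>60]
    for x in c:
        r=cv2.minAreaRect(x);bx=cv2.boxPoints(r);print(n,"blue",r,ray(n,bx,.024).round(4).tolist())
    y=mask(im,(22,110,60),(35,255,255),box)
    c=max(cv2.findContours(y,0,1)[0],key=lambda x:len(x));r=cv2.minAreaRect(c);bx=cv2.boxPoints(r)
    print(n,"yellow",r,ray(n,bx,.059).round(4).tolist())
    w=mask(im,(0,0,170),(180,40,255),box)
    c=max(cv2.findContours(w,0,1)[0],key=cv2.contourArea);h=cv2.convexHull(c);a=cv2.approxPolyDP(h,5,True)[:,0]
    print(n,"plate",a.tolist(),ray(n,a,.004).round(4).tolist())
    x0,y0,x1,y1=(225,140,405,225) if n=="top" else (235,170,415,310)
    cv2.imwrite(f"pics/{n}_crop.png",cv2.resize(im[y0:y1,x0:x1],None,fx=4.4 if n=="top" else 4.2,fy=4.4 if n=="top" else 4.2,interpolation=cv2.INTER_CUBIC))
E
```

```text
top blue ((282.8829345703125, 191.57760620117188), (79.62390899658203, 3.721609354019165), 11.458751678466797) [[0.5838, 0.1819], [0.5949, 0.1797], [0.5397, -0.0519], [0.5287, -0.0494]]
top blue ((290.0000305175781, 160.0), (77.66197204589844, 3.530090093612671), 11.309932708740234) [[0.68, 0.1572], [0.6908, 0.155], [0.6362, -0.0735], [0.6256, -0.0711]]
top yellow ((361.1341552734375, 183.79269409179688), (34.01291275024414, 25.840980529785156), 6.340191841125488) [[0.5398, -0.1111], [0.616, -0.1225], [0.6017, -0.2206], [0.5258, -0.2083]]
top plate [[247, 145], [266, 140], [399, 164], [392, 214], [383, 223], [349, 224], [241, 191]] [[0.7152, 0.1738], [0.7294, 0.1152], [0.6407, -0.2891], [0.4875, -0.2589], [0.4612, -0.2306], [0.4612, -0.1293], [0.5714, 0.1925]]
scene blue ((371.26348876953125, 224.37026977539062), (3.6038827896118164, 82.07450866699219), 54.56668472290039) [[0.6323, -0.0737], [0.6853, 0.1625], [0.6949, 0.1561], [0.6413, -0.0777]]
scene blue ((344.54119873046875, 202.56471252441406), (3.0678601264953613, 77.92364501953125), 57.528804779052734) [[0.5346, -0.0503], [0.5885, 0.1827], [0.5978, 0.1763], [0.5433, -0.0546]]
scene yellow ((294.1396484375, 259.0741271972656), (38.46292495727539, 50.97071838378906), 49.76364517211914) [[0.5366, -0.2251], [0.5464, -0.1008], [0.6443, -0.1331], [0.6285, -0.2473]]
scene plate [[411, 208], [275, 307], [262, 300], [241, 266], [375, 189]] [[0.7104, 0.1634], [0.61, -0.2727], [0.5758, -0.2774], [0.4745, -0.2429], [0.594, 0.1686]]
```

View pics/top_crop.png

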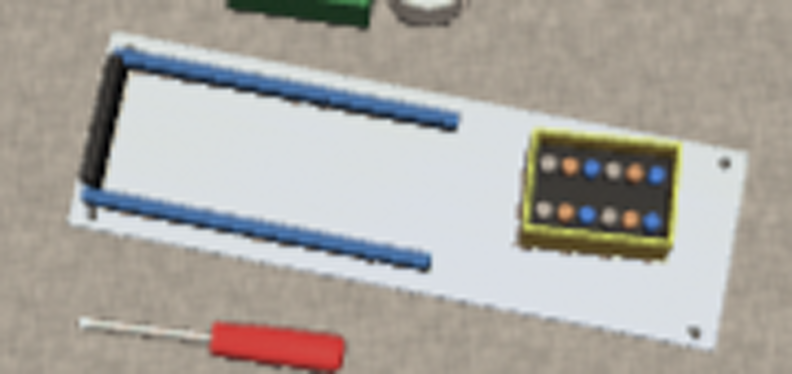

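View pics/scene_crop.png

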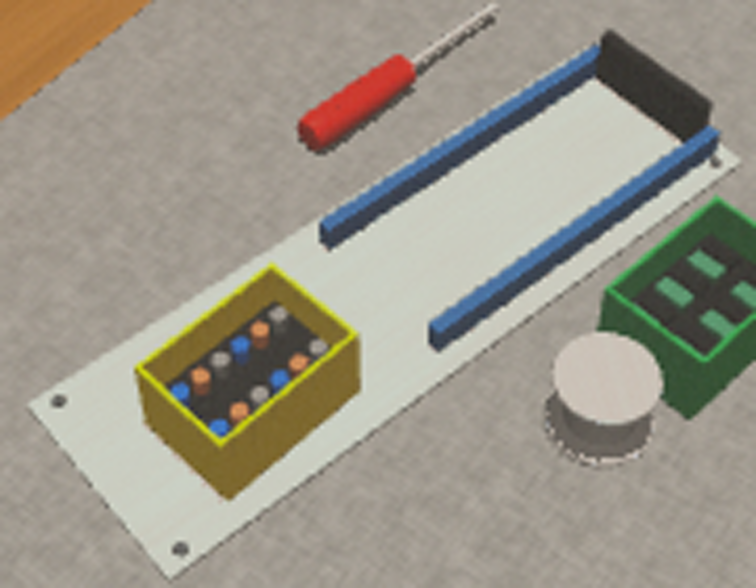

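The top crop shows the bin's bright rim with corners at roughly (537,130), (680,143), (668,240) and (527,228) in crop pixels. The rack is clearly tilted relative to it. The scene crop shows the same rim, with four clean corners, ahead of both rail ends.

```bash
cat >> h.py <<'E'
# measure each camera: rack origin/yaw from rails, bin rim pose in that rack frame
BOX=dict(top=(230,140,400,225),scene=(230,170,415,310))
def meas(n,im):
    b=mask(im,(100,90,50),(125,255,255),BOX[n])
    c=sorted(cv2.findContours(b,0,1)[0],key=cv2.contourArea)[-2:]
    E=[]
    for x in c:
        bx=ray(n,cv2.boxPoints(cv2.minAreaRect(x)),.024);bx=bx[np.argsort(bx[:,1])]
        E.append((bx[:2].mean(0),bx[2:].mean(0)))
    E=np.array(E).mean(0);d=E[1]-E[0];yaw=np.arctan2(d[1],d[0]);d/=np.hypot(*d)
    org=E.mean(0)-d*.081
    return org,yaw
def rim(n,im,v=120):
    y=mask(im,(22,110,v),(35,255,255),BOX[n])
    c=np.vstack(cv2.findContours(y,0,1)[0]);q=ray(n,c[:,0],.059)
    (cx,cy),(w,h),a=cv2.minAreaRect((q*1000).astype(np.float32))
    if w<h:a+=90
    return np.array([cx,cy])/1000,(w,h),np.radians((a-0)%180)
def rel(org,yaw,p):
    c,s=np.cos(yaw),np.sin(yaw);return np.array([[c,s],[-s,c]])@(p-org)
def report(tag):
    for n in("top","scene"):
        im=bot.grab_frame(n);cv2.imwrite(f"pics/{tag}_{n}.png",im)
        o,yw=meas(n,im);p,wh,a=rim(n,im)
        print(n,"rack",o.round(4),round(np.degrees(yw),2),"bin",p.round(4),np.round(wh,1),"rel mm",(1000*rel(o,yw,p)).round(1),"dyaw",round(np.degrees(a-yw),2))
    s=bot.get_state();print(s["clock"],s["ee_pos"].round(4),s["eef_rot"].round(3))
E
python3 -c "
from h import *
report('m1')"
```

```text
top rack [ 0.5909 -0.0252] 76.52 bin [ 0.5745 -0.1663] [99.1 69.4] rel mm [-141.   -16.9] dyaw 5.26
scene rack [ 0.5968 -0.0266] 77.08 bin [ 0.59   -0.1779] [117.2  95.3] rel mm [-148.9  -27.2] dyaw 5.03
0.2 [0.1555 0.6049 0.2219] [-3.14 -0.    2.89]
```

>>> {"name": "send_rows", "arguments": {"rows": [[0,0,0,0,0,-0.2],[-0.9,-0.9,0,0,0,0],[-0.9,-0.9,0,0,0,0],[-0.9,-0.9,0,0,0,0],[-0.9,-0.9,0,0,0,0],[-0.9,-0.9,0,0,0,0],[-0.9,-0.9,0,0,0,0],[-0.9,-0.9,0,0,0,0]], "fingers": 0.43, "force": 20}}

```text
clock: 1.0
ee_pos: [0.2971, 0.3768, 0.2227]
eef_rot: [3.141, 0.0, 2.912]
ft_force: [0.4, 0.4, -0.2]
width: 0.0499
gripper_force: 0.0
```

>>> {"name": "send_rows", "arguments": {"rows": [[-0.9,-0.9,0,0,0,0],[-0.9,-0.9,0,0,0,0],[-0.9,-0.9,0,0,0,0],[-0.9,-0.9,0,0,0,0],[-0.9,-0.9,0,0,0,0],[-0.9,-0.9,0,0,0,0],[-0.9,-0.9,0,0,0,0],[-0.9,-0.9,0,0,0,0]]}}

```text
clock: 1.8
ee_pos: [0.458, 0.1169, 0.2228]
eef_rot: [3.141, 0.0, 2.911]
ft_force: [0.3, 0.1, 0.2]
width: 0.0493
gripper_force: 0.0
```

>>> {"name": "send_rows", "arguments": {"rows": [[-0.9,-0.9,0,0,0,0],[-0.9,-0.9,0,0,0,0],[-0.9,-0.9,0,0,0,0],[-0.9,-0.9,0,0,0,0],[-0.9,-0.9,0,0,0,0],[-0.9,-0.9,0,0,0,0],[-0.9,-0.9,0,0,0,0],[0,0,0,0,0,0]]}}

```text
clock: 2.6
ee_pos: [0.6012, -0.1139, 0.2226]
eef_rot: [-3.14, 0.005, 2.907]
ft_force: [-0.2, 1.0, -0.6]
width: 0.0497
gripper_force: 0.0
```

```bash
cat >> h.py <<'E'
O=np.array([.594,-.026]);YAW=np.radians(76.8)
def tcp():
    s=bot.get_state();r=s["eef_rot"]
    print("t",round(s["clock"],2),"rack TCP mm",(1000*rel(O,YAW,s["ee_pos"][:2])).round(1),"z",round(s["ee_pos"][2],4),"rpy",np.degrees(r).round(2),"F",s["ft_force"].round(1),"w",round(s["width"],4))
E
python3 - <<'E'
from h import *
tcp()
# spool & green bin position vs rack
im=cv2.imread("pics/top0.png")
print("spool",1000*rel(O,YAW,ray("top",[[322,133]],.045)[0]),"green bin",1000*rel(O,YAW,ray("top",[[294,131]],.055)[0]),"jar",1000*rel(O,YAW,ray("top",[[266,122]],.05)[0]),"driver ends",[1000*rel(O,YAW,ray("top",[q],.02)[0]) for q in((302,219),(244,213))])
im=bot.grab_frame("top");cv2.imwrite("pics/a.png",im)
E
```

```text
t 2.6 rack TCP mm [-83.9 -27. ] z 0.2226 rpy [-179.88    0.28  166.59] F [-0.2  1.  -0.6] w 0.0497
spool [   1.42503783 -142.2482721 ] green bin [  83.81584177 -128.57270538] jar [ 172.63767453 -141.1505298 ] driver ends [array([  8.48972144, 121.01529483]), array([180.62588542, 137.66190936])]
```

>>> {"name": "send_rows", "arguments": {"rows": [[-0.8,-0.7,0,0,0,0.1],[-0.8,-0.7,0,0,0,0],[-0.6,-0.5,0,0,0,0],[0,0,0,0,0,0],[0,0,1,0,0,0],[0,0,1,0,0,0],[0,0,1,0,0,0],[0,0,0,0,0,0]]}}

```text
clock: 3.45
ee_pos: [0.6442, -0.1762, 0.128]
eef_rot: [3.139, -0.012, 2.902]
ft_force: [-0.1, 0.3, -0.2]
width: 0.0496
gripper_force: 0.0
```

Run:
```python
from h import *
tcp()
a=bot.grab_frame("top")[135:235,270:420];b=bot.grab_frame("scene")[160:320,200:420]
f=lambda i:cv2.resize(i,(390*1,int(390*i.shape[0]/i.shape[1])),interpolation=cv2.INTER_CUBIC)
a,b=f(a),f(b);h=max(len(a),len(b));p=lambda i:cv2.copyMakeBorder(i,0,h-len(i),0,0,0)
cv2.imwrite("pics/b.png",np.hstack([p(a),p(b)]))
```

```text
t 3.45 rack TCP mm [-134.8  -83.1] z 0.128 rpy [179.84  -0.69 166.26] F [-0.1  0.3 -0.2] w 0.0496
```

View pics/b.png

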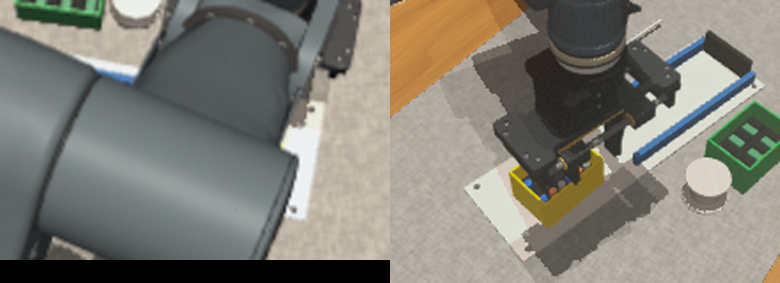

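The left half (top view) is mostly hidden by the arm. The right half (scene view) shows the fingers coming down over the bin's far side at about (580,165)–(615,150), well clear of the spool at (710,175).

>>> {"name": "send_rows", "arguments": {"rows": [[-0.3,-0.2,0,0,0,-0.05],[0,0,0,0,0,0],[0,0,0,0,0,0]]}}

```text
clock: 3.85
ee_pos: [0.6572, -0.1885, 0.1342]
eef_rot: [-3.141, 0.003, 2.905]
ft_force: [0.0, 0.9, -0.7]
width: 0.0497
gripper_force: 0.0
```

```bash
python3 -c "
from h import *
tcp()"
```

```text
t 3.85 rack TCP mm [-143.8  -98.6] z 0.1342 rpy [-179.97    0.18  166.45] F [ 0.   0.9 -0.7] w 0.0497
```

>>> {"name": "send_rows", "arguments": {"rows": [[0,0,0.8,0,0,-0.05],[0,0,0.8,0,0,0],[0,0,0.8,0,0,0],[0,0,0.6,0,0,0],[0,0,0.4,0,0,0],[0,0,0,0,0,0],[0,0,0,0,0,0]]}}

```text
clock: 4.55
ee_pos: [0.6566, -0.188, 0.0312]
eef_rot: [-3.141, 0.001, 2.911]
ft_force: [0.5, -0.2, 0.6]
width: 0.0499
gripper_force: 0.0
```

Run:
```python
from h import *
tcp()
b=bot.grab_frame("scene")[200:320,230:390]
cv2.imwrite("pics/c.png",cv2.resize(b,None,fx=4.5,fy=4.5,interpolation=cv2.INTER_CUBIC))
```

```text
t 4.55 rack TCP mm [-143.5  -97.9] z 0.0312 rpy [-1.7999e+02  6.0000e-02  1.6677e+02] F [ 0.5 -0.2  0.6] w 0.0499
```

View pics/c.png

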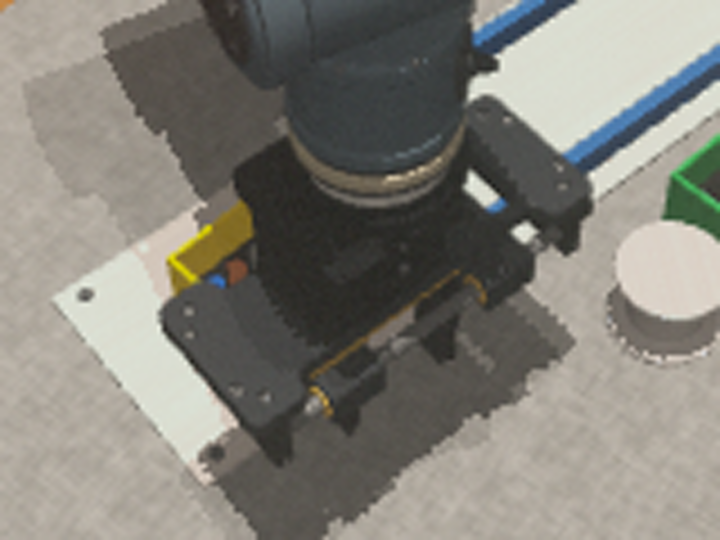

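The fingers are down on the far side of the bin. They stay in front of the plate's far edge and are well clear of the spool at (670,270).

>>> {"name": "send_rows", "arguments": {"rows": [[0.4,0,0,0,0,0],[0.2,0,0,0,0,0],[0.15,0,0,0,0,0],[0.15,0,0,0,0,0],[0.15,0,0,0,0,0],[0.15,0,0,0,0,0],[0,0,0,0,0,0]]}}

```text
clock: 5.3
ee_pos: [0.6209, -0.1797, 0.0308]
eef_rot: [-3.141, 0.0, 2.911]
ft_force: [-0.4, -0.1, -0.1]
width: 0.0493
gripper_force: 0.1
```

>>> {"name": "send_rows", "arguments": {"rows": [[0.1,0,0,0,0,0],[0.1,0,0,0,0,0],[0.1,0,0,0,0,0],[0.1,0,0,0,0,0],[0.07,0,0,0,0,0],[0.07,0,0,0,0,0],[0,0,0,0,0,0],[0,0,0,0,0,0]]}}

```text
clock: 6.1
ee_pos: [0.605, -0.1757, 0.0306]
eef_rot: [3.141, -0.001, 2.911]
ft_force: [1.0, -0.2, 1.2]
width: 0.0494
gripper_force: 0.7
```

```bash
python3 -c "
from h import *
tcp()"
```

```text
t 6.1 rack TCP mm [-143.2  -44.9] z 0.0306 rpy [ 1.7999e+02 -3.0000e-02  1.6677e+02] F [ 1.  -0.2  1.2] w 0.0494
```

>>> {"name": "send_rows", "arguments": {"rows": [[-0.5,0,0,0,0,0],[-0.5,0,0,0,0,0],[0,0,-1,0,0,0],[0,0,-1,0,0,0],[0,0,-1,0,0,0],[0,-1,-1,0,0,0],[0.5,-1,0,0,0,0],[0.5,-1,0,0,0,0]]}}

```text
clock: 6.9
ee_pos: [0.5838, -0.2637, 0.1514]
eef_rot: [-3.141, -0.001, 2.912]
ft_force: [-0.2, -0.3, -0.7]
width: 0.0496
gripper_force: 0.0
```

>>> {"name": "send_rows", "arguments": {"rows": [[0.5,-1,0,0,0,0],[0.5,-1,0,0,0,0],[0.5,0,0,0,0,1],[0,0,0,0,0,1],[0,0,0,0,0,1],[0,0,0,0,0,1],[0,0,0,0,0,1],[0,0,0,0,0,1]]}}

```text
clock: 7.7
ee_pos: [0.5257, -0.3105, 0.1497]
eef_rot: [-3.141, -0.004, 2.278]
ft_force: [0.3, 0.1, 0.1]
width: 0.0497
gripper_force: 0.0
```

>>> {"name": "send_rows", "arguments": {"rows": [[0,0,0,0,0,1],[0,0,0,0,0,1],[0,0,0,0,0,1],[0,0,0,0,0,1],[0,0,0,0,0,1],[0,0,0,0,0,1],[0,0,0,0,0,1],[0,0,0,0,0,1]]}}

```text
clock: 8.5
ee_pos: [0.5257, -0.3105, 0.1497]
eef_rot: [-3.138, -0.002, 1.44]
ft_force: [-0.1, 0.3, -0.7]
width: 0.0499
gripper_force: 0.0
```

>>> {"name": "send_rows", "arguments": {"rows": [[0,0,0,0,0,1],[0,0,0,0,0,0],[0,0,0,0,0,0]]}}

```text
clock: 8.8
ee_pos: [0.5263, -0.3109, 0.15]
eef_rot: [-3.139, -0.001, 1.342]
ft_force: [-0.1, -0.6, -0.0]
width: 0.05
gripper_force: 0.0
```

Run:
```python
from h import *
tcp();report("d")
a=cv2.imread("pics/d_top.png")[135:235,230:430];cv2.imwrite("pics/e.png",cv2.resize(a,None,fx=4,fy=4,interpolation=cv2.INTER_CUBIC))
```

```text
t 8.8 rack TCP mm [-292.8    0.8] z 0.15 rpy [-1.7987e+02 -6.0000e-02  7.6910e+01] F [-0.1 -0.6 -0. ] w 0.05
top rack [0.5983 0.0085] 76.2 bin [ 0.5798 -0.1925] [61.8 28.5] rel mm [-199.6  -30. ] dyaw -30.27
scene rack [ 0.5966 -0.0265] 77.09 bin [ 0.5736 -0.1709] [115.1  99.9] rel mm [-145.9   -9.8] dyaw -0.18
8.9 [ 0.5267 -0.3112  0.1503] [-3.140e+00 -1.000e-03  1.342e+00]
```

View pics/e.png

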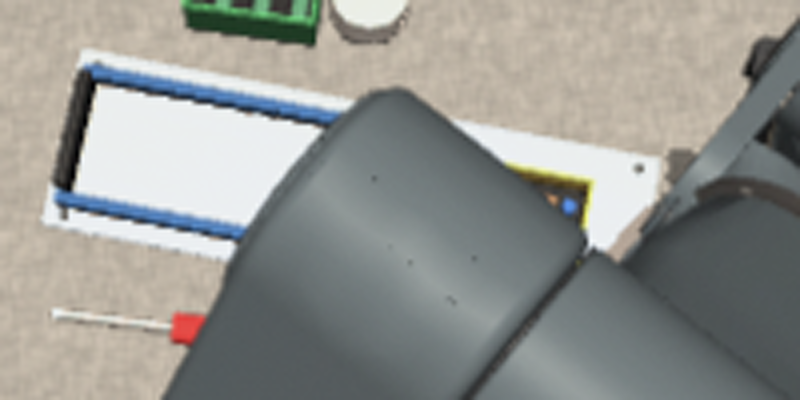

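The arm hides most of the bin in the top view; only its far rear corner shows, near (590,180), roughly parallel to the rails. The scene camera is unobstructed, so I'll use its bright rim.

```bash
cat >> h.py <<'E'
def rimscene(im,v=165):
    o,yw=meas("scene",im)
    y=mask(im,(22,110,v),(35,255,255),BOX["scene"])
    k,l,st,_=cv2.connectedComponentsWithStats(y,connectivity=8);i=1+np.argmax(st[1:,4])
    q=ray("scene",np.argwhere(l==i)[:,::-1],.059)
    (cx,cy),(w,h),a=cv2.minAreaRect((q*1000).astype(np.float32))
    if w<h:a+=90
    print("scene v",v,"rack",o.round(4),np.degrees(yw).round(2),"wh",round(w,1),round(h,1),"rel",(1000*rel(o,yw,np.array([cx,cy])/1000)).round(1),"dyaw",round(a%180-np.degrees(yw),2))
E
python3 - <<'E'
from h import *
for f in("m1_scene","d_scene"):
    for v in(150,170,190,210): rimscene(cv2.imread(f"pics/{f}.png"),v)
E
```

```text
scene v 150 rack [ 0.5968 -0.0266] 77.08 wh 100.4 70.1 rel [-141.7  -13.9] dyaw 5.1
scene v 170 rack [ 0.5968 -0.0266] 77.08 wh 100.1 68.2 rel [-141.4  -13.7] dyaw 4.27
scene v 190 rack [ 0.5968 -0.0266] 77.08 wh 4.6 67.0 rel [-93.3  -9.6] dyaw 92.43
scene v 210 rack [ 0.5968 -0.0266] 77.08 wh 5.7 1.2 rel [-95.5  21.2] dyaw -72.12
scene v 150 rack [ 0.5966 -0.0265] 77.09 wh 102.5 71.4 rel [-139.5    4.4] dyaw -0.18
scene v 170 rack [ 0.5966 -0.0265] 77.09 wh 100.0 71.2 rel [-138.3    4.6] dyaw -0.18
scene v 190 rack [ 0.5966 -0.0265] 77.09 wh 99.0 70.0 rel [-137.8    5.2] dyaw -0.18
scene v 210 rack [ 0.5966 -0.0265] 77.09 wh 8.3 27.7 rel [-89.  -17.9] dyaw 70.6
```

>>> {"name": "send_rows", "arguments": {"rows": [[0.9,0,0,0,0,0],[0.9,0,0,0,0,0],[0,0,0.9,0,0,0],[0,0,0.9,0,0,0],[0,0,0.9,0,0,0],[0,0,0.7,0,0,0],[0,0,0.4,0,0,0],[0,0,0,0,0,0]], "fingers": 0.585}}

```text
clock: 9.7
ee_pos: [0.5384, -0.2583, 0.0349]
eef_rot: [-3.138, -0.001, 1.34]
ft_force: [-0.1, 0.1, -0.3]
width: 0.0362
gripper_force: 0.0
```

>>> {"name": "send_rows", "arguments": {"rows": [[0.3,0,0,0,0,0],[0.3,0,0,0,0,0],[0.2,0,0,0,0,0],[0.2,0,0,0,0,0],[0.2,0,0,0,0,0],[0.2,0,0,0,0,0],[0.2,0,0,0,0,0],[0,0,0,0,0,0]]}}

```text
clock: 10.5
ee_pos: [0.5508, -0.2117, 0.0368]
eef_rot: [3.141, -0.0, 1.34]
ft_force: [0.2, -0.9, 0.2]
width: 0.0361
gripper_force: 0.0
```

```bash
python3 -c "
from h import *
tcp();im=bot.grab_frame('scene');cv2.imwrite('pics/f.png',im)
for v in(150,170,190):rimscene(im,v)"
```

```text
t 10.5 rack TCP mm [-190.6   -0.3] z 0.0368 rpy [ 1.7997e+02 -1.0000e-02  7.6800e+01] F [ 0.2 -0.9  0.2] w 0.0361
scene v 150 rack [ 0.5966 -0.0271] 77.38 wh 41.9 71.0 rel [-99.7   4.4] dyaw 91.22
scene v 170 rack [ 0.5966 -0.0271] 77.38 wh 35.0 71.0 rel [-96.    4.9] dyaw 88.5
scene v 190 rack [ 0.5966 -0.0271] 77.38 wh 29.9 70.3 rel [-93.4   5.2] dyaw 88.5
```

>>> {"name": "send_rows", "arguments": {"rows": [[0.2,0,0,0,0,0],[0.2,0,0,0,0,0],[0.2,0,0,0,0,0],[0.2,0,0,0,0,0],[0.2,0,0,0,0,0],[0,0,0,0,0,0]]}}

```text
clock: 11.15
ee_pos: [0.5573, -0.1817, 0.0365]
eef_rot: [-3.141, -0.001, 1.341]
ft_force: [-0.3, 0.7, 0.2]
width: 0.0362
gripper_force: 0.0
```

```bash
python3 -c "
from h import *
tcp();im=bot.grab_frame('scene');cv2.imwrite('pics/g0.png',im)
for v in(150,170):rimscene(im,v)
cv2.imwrite('pics/g.png',cv2.resize(im[170:300,250:420],None,fx=4.5,fy=4.5,interpolation=cv2.INTER_CUBIC))"
```

```text
t 11.15 rack TCP mm [-1.599e+02  1.000e-01] z 0.0365 rpy [-1.7997e+02 -5.0000e-02  7.6810e+01] F [-0.3  0.7  0.2] w 0.0362
scene v 150 rack [ 0.5976 -0.0247] 77.13 wh 44.9 71.3 rel [-71.9   4.3] dyaw 91.45
scene v 170 rack [ 0.5976 -0.0247] 77.13 wh 41.2 71.3 rel [-70.    4.3] dyaw 91.45
```

View pics/g.png

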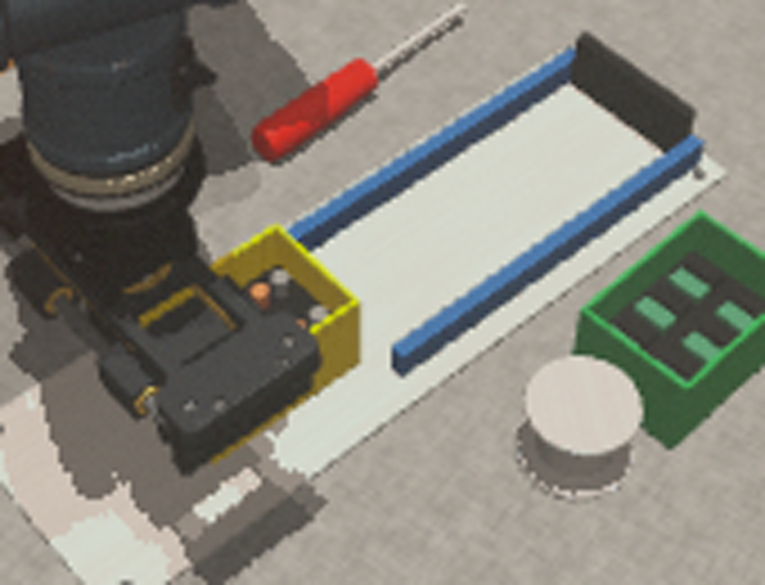

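The bin's leading end is square to the lane just short of the mouth. Its front-right bottom corner is at crop (359,362), and the right rail's outer bottom corner is at about (402,376).

```bash
python3 -c "
from h import *
for name,q,z in (('bin bottom',(359,362),.004),('bin top fr',(358,302),.059),('bin top fl',(278,227),.059),('rail R front outer bottom (exp -40,-55)',(403,376),.004),('R outer top (-40,-55)',(403,355),.024),('R inner top',(392,346),.024),('R far outer top 202,-55',(703,147),.024),('L far inner top 202,45',(577,60),.024),('plate corner 210,-70',(727,172),.004)):
  p=[[250+q[0]/4.5,170+q[1]/4.5]];print(name,(1000*rel(O,YAW,ray('scene',p,z)[0])).round(1))"
```

```text
bin bottom [-48.2 -34.8]
bin top fr [-49.9 -35.5]
bin top fl [-49.6  31.3]
rail R front outer bottom (exp -40,-55) [-36.1 -57.1]
R outer top (-40,-55) [-36.9 -57.3]
R inner top [-37.4 -49.1]
R far outer top 202,-55 [199.5 -59. ]
L far inner top 202,45 [196.7  41.5]
plate corner 210,-70 [211.5 -71.6]
```

>>> {"name": "send_rows", "arguments": {"rows": [[0.2,0.005,0,0,0,0.05],[0.25,0.005,0,0,0,0],[0.25,0.005,0,0,0,0],[0.25,0.005,0,0,0,0],[0.25,0.005,0,0,0,0],[0.25,0.005,0,0,0,0],[0.25,0.005,0,0,0,0],[0.2,0.005,0,0,0,0]]}}

```text
clock: 12.0
ee_pos: [0.5719, -0.1271, 0.0365]
eef_rot: [-3.141, -0.0, 1.335]
ft_force: [-0.2, -1.4, -0.4]
width: 0.0364
gripper_force: 0.7
```

>>> {"name": "send_rows", "arguments": {"rows": [[0.25,0.005,0,0,0,0],[0.25,0.005,0,0,0,0],[0.25,0.005,0,0,0,0],[0.25,0.005,0,0,0,0],[0.25,0.005,0,0,0,0],[0.2,0.005,0,0,0,0],[0.1,0.005,0,0,0,0],[0,0,0,0,0,0]]}}

```text
clock: 12.8
ee_pos: [0.5839, -0.0823, 0.0366]
eef_rot: [3.142, -0.0, 1.335]
ft_force: [-0.4, 0.8, 0.7]
width: 0.036
gripper_force: 0.0
```

```bash
python3 -c "
from h import *
tcp();im=bot.grab_frame('scene');cv2.imwrite('pics/k0.png',im)
cv2.imwrite('pics/k.png',cv2.resize(im[170:300,250:420],None,fx=4.5,fy=4.5,interpolation=cv2.INTER_CUBIC))"
```

```text
t 12.8 rack TCP mm [-57.1  -3. ] z 0.0366 rpy [ 1.7999e+02 -3.0000e-02  7.6490e+01] F [-0.4  0.8  0.7] w 0.036
```

View pics/k.png

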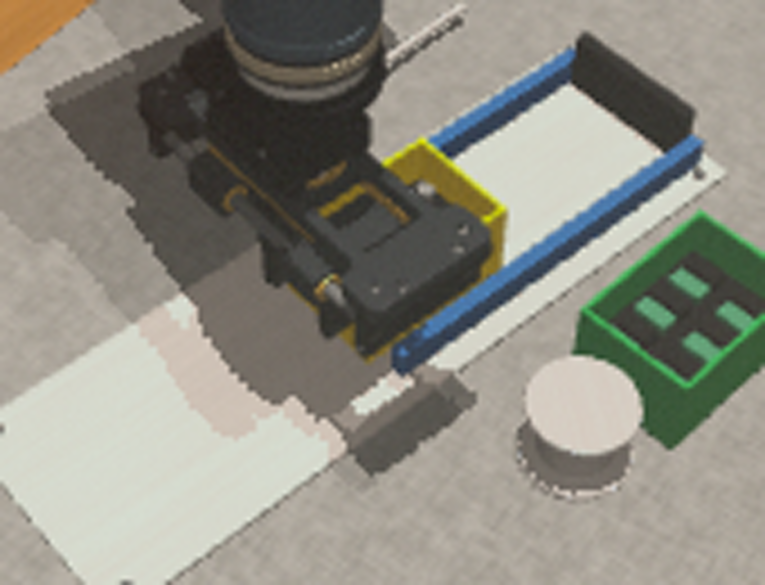

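The bin is in the lane with a gap on both sides. Its front rim corners are at crop (422,142) and (505,212).

```bash
python3 -c "
from h import *
for q in ((422,142),(505,212)):
  p=[[250+q[0]/4.5,170+q[1]/4.5]];print((1000*rel(O,YAW,ray('scene',p,.059)[0])).round(1))
im=cv2.imread('pics/k0.png');print(meas('scene',im))
for v in (150,170):rimscene(im,v)"
```

```text
[52.3 27.9]
[ 51.4 -40.3]
(array([0.60606   , 0.00130836]), np.float64(1.3614267485920106))
scene v 150 rack [0.6061 0.0013] 78.0 wh 28.0 74.5 rel [16.6  4.3] dyaw 100.53
scene v 170 rack [0.6061 0.0013] 78.0 wh 28.9 71.8 rel [11.7  3.3] dyaw 91.47
```

>>> {"name": "send_rows", "arguments": {"rows": [[0.2,-0.005,0,0,0,0],[0.25,-0.005,0,0,0,0],[0.25,-0.005,0,0,0,0],[0.25,-0.005,0,0,0,0],[0.25,-0.005,0,0,0,0],[0.25,-0.005,0,0,0,0],[0.25,-0.005,0,0,0,0],[0.2,-0.005,0,0,0,0]]}}

```text
clock: 13.65
ee_pos: [0.596, -0.0265, 0.0366]
eef_rot: [3.141, 0.0, 1.335]
ft_force: [-0.3, -2.5, -0.1]
width: 0.036
gripper_force: 1.3
```

>>> {"name": "send_rows", "arguments": {"rows": [[0.25,-0.005,0,0,0,0],[0.25,-0.005,0,0,0,0],[0.25,-0.005,0,0,0,0],[0.25,-0.005,0,0,0,0],[0.25,-0.005,0,0,0,0],[0.25,0,0,0,0,0],[0.2,0,0,0,0,0],[0,0,0,0,0,0]]}}

```text
clock: 14.45
ee_pos: [0.6072, 0.0239, 0.0364]
eef_rot: [-3.142, -0.001, 1.335]
ft_force: [-0.9, 0.1, -0.8]
width: 0.0361
gripper_force: 0.0
```

```bash
python3 -c "
from h import *
tcp();im=bot.grab_frame('scene');cv2.imwrite('pics/l0.png',im)
cv2.imwrite('pics/l.png',cv2.resize(im[160:270,300:430],None,fx=5,fy=5,interpolation=cv2.INTER_CUBIC))"
```

```text
t 14.45 rack TCP mm [51.6 -1.4] z 0.0364 rpy [-1.7999e+02 -6.0000e-02  7.6490e+01] F [-0.9  0.1 -0.8] w 0.0361
```

View pics/l.png

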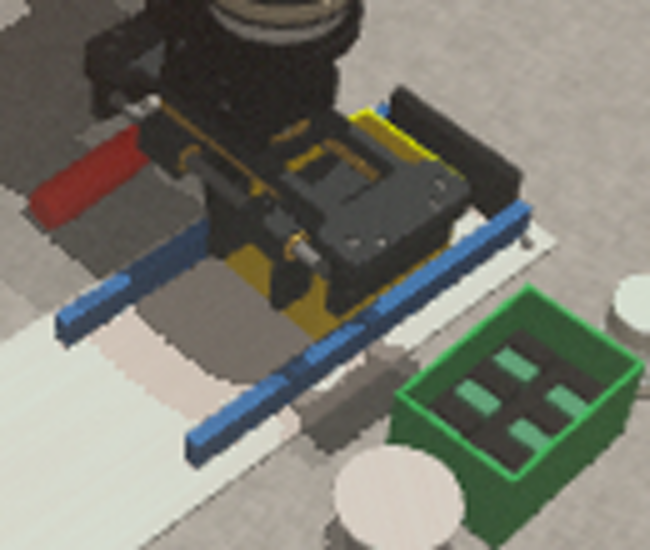

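The bin is inside the lane with about 30 mm left to the stop, which is at (455,150). The gaps look fine.

>>> {"name": "send_rows", "arguments": {"rows": [[0.15,0,0,0,0,0],[0.2,0,0,0,0,0],[0.2,0,0,0,0,0],[0.15,0,0,0,0,0],[0.1,0,0,0,0,0],[0,0,0,0,0,0]]}}

```text
clock: 15.1
ee_pos: [0.6128, 0.0466, 0.0365]
eef_rot: [3.141, -0.001, 1.335]
ft_force: [0.3, 0.3, -0.2]
width: 0.0358
gripper_force: 0.0
```

>>> {"name": "send_rows", "arguments": {"rows": [[0.06,0,0,0,0,0],[0.06,0,0,0,0,0],[0,0,0,0,0,0]]}}

```text
clock: 15.4
ee_pos: [0.6136, 0.0495, 0.0366]
eef_rot: [3.141, -0.0, 1.335]
ft_force: [0.2, -1.4, -0.4]
width: 0.0365
gripper_force: 0.3
```

```bash
python3 -c "
from h import *
tcp()"
```

```text
t 15.4 rack TCP mm [77.9 -1.8] z 0.0366 rpy [ 1.7999e+02 -1.0000e-02  7.6470e+01] F [ 0.2 -1.4 -0.4] w 0.0365
```

Next I'll creep forward in small steps until the force shows contact with the stop.

>>> {"name": "send_rows", "arguments": {"rows": [[0.06,0,0,0,0,0],[0.06,0,0,0,0,0],[0,0,0,0,0,0]]}}

```text
clock: 15.7
ee_pos: [0.6145, 0.0531, 0.0366]
eef_rot: [3.141, -0.0, 1.335]
ft_force: [-0.6, -0.8, -0.3]
width: 0.0361
gripper_force: 0.4
```

>>> {"name": "send_rows", "arguments": {"rows": [[0.05,0,0,0,0,0],[0,0,0,0,0,0]]}}

```text
clock: 15.9
ee_pos: [0.6149, 0.0534, 0.0366]
eef_rot: [3.141, 0.002, 1.336]
ft_force: [0.0, -6.0, -0.3]
width: 0.0361
gripper_force: 2.3
```

>>> {"name": "send_rows", "arguments": {"rows": [[0.04,0,0,0,0,0],[0,0,0,0,0,0]]}}

```text
clock: 16.1
ee_pos: [0.615, 0.0534, 0.0367]
eef_rot: [3.141, 0.003, 1.337]
ft_force: [-1.3, -7.6, 1.3]
width: 0.0361
gripper_force: 4.1
```

Force is rising while the TCP has stopped, so the bin is against the stop. I'll back straight off, lift, and look.

>>> {"name": "send_rows", "arguments": {"rows": [[-0.2,0,0,0,0,0],[-0.5,0,0,0,0,0],[-0.8,0,0,0,0,0],[0,0,-0.8,0,0,0],[0,0,-1,0,0,0],[0,0,-1,0,0,0],[0,0,-1,0,0,0],[-1,0,-1,0,0,0]]}}

```text
clock: 16.9
ee_pos: [0.5974, -0.0154, 0.1817]
eef_rot: [3.141, -0.002, 1.338]
ft_force: [0.5, -0.9, -0.2]
width: 0.0362
gripper_force: 0.0
```

>>> {"name": "send_rows", "arguments": {"rows": [[-1,0,0,0,0,0],[-1,0,0,0,0,0],[-1,0,0,0,0,0],[-1,0,0,0,0,0],[-1,0,0,0,0,0],[-1,0,0,0,0,0],[-1,0,0,0,0,0],[0,0,0,0,0,0]]}}

```text
clock: 17.7
ee_pos: [0.5475, -0.2256, 0.1806]
eef_rot: [3.14, 0.001, 1.33]
ft_force: [-0.6, 0.1, 0.2]
width: 0.0362
gripper_force: 0.0
```

```bash
python3 -c "
from h import *
tcp();im=bot.grab_frame('scene');t=bot.grab_frame('top')
for v in(150,170,190):rimscene(im,v)
o,y=meas('top',t);p,wh,a=rim('top',t,150);print(o,np.degrees(y),wh,1000*rel(o,y,p),np.degrees(a-y))
a=cv2.resize(im[165:285,290:430],(390,334),interpolation=cv2.INTER_CUBIC);b=cv2.resize(t[120:240,225:365],(390,334),interpolation=cv2.INTER_CUBIC)
cv2.imwrite('pics/z.png',np.hstack([a,b]))"
```

```text
t 17.7 rack TCP mm [-205.    -0.3] z 0.1806 rpy [1.7993e+02 5.0000e-02 7.6200e+01] F [-0.6  0.1  0.2] w 0.0362
scene v 150 rack [ 0.5916 -0.0495] 77.11 wh 101.5 71.7 rel [167.1   0.9] dyaw -0.46
scene v 170 rack [ 0.5916 -0.0495] 77.11 wh 100.9 71.4 rel [167.4   1.1] dyaw -0.07
scene v 190 rack [ 0.5916 -0.0495] 77.11 wh 99.3 23.7 rel [169.  32.] dyaw -10.91
[0.60242496 0.02772324] 75.70831954546013 (101.54559326171875, 69.28984069824219) [88.9176763  -1.78129698] 1.3226634257312793
```

View pics/z.png

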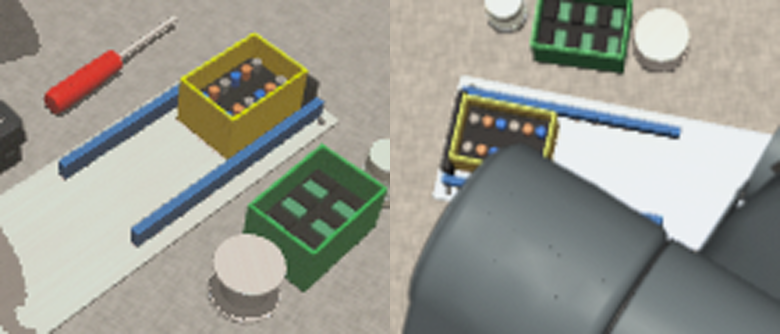

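The scene view (left) shows the bin between the rails and against the black stop, with a gap on each side. The top view (right) agrees, and the hand is well clear.

```bash
python3 -c "
from workcell import bot
print(bot.sign_off())"
```

```text
the job is handed in; nothing more can be done
None
```

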